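# Clear two stacks on the cobbler's bench into their trays

### The job

Take the two stacks on the cobbler's bench apart and put each of the four things flat into the tray made for its shape: the sharpening stone into the long tray, the polish tin into the large round one, the heel block into the D-shaped one and the eyelet anvil into the small round one, with the stone and the heel block squared up to their trays. Keep every piece upright and set it down rather than dropping it; leave the glue jar and the shoe brush where they are.

Things in the scene. Friction and masses are not known exactly. Their poses are not given: they have to be found in the camera images.
- stone: sharpening stone, a plain grey rectangular block 46 (x) x 110 (y, its long axis) x 30 mm high, about 0.33 kg, at the bottom of one of the two stacks, flat on the bench. Origin: centre of its underside; z up. Take it across its 46 mm width.
- tin: closed round polish tin, bare steel with a dark band, 64 mm diameter, 30 mm high, about 0.16 kg, at the bottom of the other stack, flat on the bench. Origin: centre of its underside; z up.
- heel: shoe heel block, layered dark wood with black rubber on top, 30 mm high, about 0.06 kg; D-shaped from above: 42 mm along x by 38 mm along y, straight edge at x = -21 mm, flat parallel sides (y = -19 and +19 mm) from x = -21 to +2 mm, then a half round of 19 mm radius to x = +21 mm. Lies on top of the stone or of the tin (underside 30 mm above the bench). Origin: centre of its underside; z up.
- anvil: small steel eyelet anvil: round foot 38 mm diameter and 10 mm high with an upright round stem 22 mm diameter on it, 30 mm high in all, about 0.15 kg. Stands on whichever of the stone and the tin does not carry the heel block (underside 30 mm above the bench). Origin: centre of its underside; z up. Take it by the stem.
- tray_stone: long rectangular shallow tray for the stone, inside 64 (x) x 128 mm (y, its long axis). Fixed to the bench while you work, empty at the start. Cork floor 3 mm thick (the thing's underside finally lies 3 mm above the bench), wooden rim 4 mm thick rising to 9 mm above the bench. Origin: centre, on the bench; z up. 
- tray_tin: large round shallow tray for the polish tin, inside diameter 82 mm. Fixed to the bench while you work, empty at the start. Cork floor 3 mm thick (the thing's underside finally lies 3 mm above the bench), wooden rim 4 mm thick rising to 9 mm above the bench. Origin: centre, on the bench; z up. 
- tray_heel: D-shaped shallow tray for the heel block, inside 60 mm along x by 56 mm along y, straight rim at -x, half round rim at +x. Fixed to the bench while you work, empty at the start. Cork floor 3 mm thick (the thing's underside finally lies 3 mm above the bench), wooden rim 4 mm thick rising to 9 mm above the bench. Origin: centre, on the bench; z up. 
- tray_anvil: small round shallow tray for the eyelet anvil, inside diameter 56 mm. Fixed to the bench while you work, empty at the start. Cork floor 3 mm thick (the thing's underside finally lies 3 mm above the bench), wooden rim 4 mm thick rising to 9 mm above the bench. Origin: centre, on the bench; z up. 
- jar: glue jar, amber glass with a black cap, 48 mm diameter, 55 mm high, loose, standing among the things; stays where it is. Origin: centre of its underside.
- brush: shoe brush, black bristles down under a wooden back, 44 (x) x 100 (y) x 36 mm high, loose, lying among the things; stays where it is. Origin: centre of its underside.

How it is judged:
At the end, for the whole second after the job is handed in: Each thing rests upright (tilt under 0.1 rad) on the floor of its own tray: centre within 14 mm of the tray's, underside under 6 mm above the tray's origin; stone and heel block y axes within 0.35 rad of their trays' (either way round); jar and brush within 30 mm of their start (horizontal distance between heel and tray_heel below 0.014 m and z of heel in the frame of tray_heel below 0.006 m and angle between each of heel, anvil, tin, stone's own z axis and vertical below 0.1 rad and linear speed of each of heel, anvil, tin, stone below 0.02 m/s and angular speed of each of heel, anvil, tin, stone below 0.2 rad/s and angle between the y axis of heel and the y axis of tray_heel, either way round below 0.35 rad and horizontal distance between anvil and tray_anvil below 0.014 m and z of anvil in the frame of tray_anvil below 0.006 m and horizontal distance between tin and tray_tin below 0.014 m and z of tin in the frame of tray_tin below 0.006 m and horizontal distance between stone and tray_stone below 0.014 m and z of stone in the frame of tray_stone below 0.006 m and angle between the y axis of stone and the y axis of tray_stone, either way round below 0.35 rad and distance of each of jar, brush from where it was at the start of the episode below 0.03 m); the robot touches nothing.
It fails at once if a stacked thing is tipped (more than 0.7 rad from upright) (angle between any of heel, anvil, tin, stone's own z axis and vertical above 0.7 rad).
It fails at once if a thing is dropped into its tray (faster than 0.7 m/s close above it) ((horizontal distance between heel and tray_heel below 0.05 m and z of heel in the frame of tray_heel below 0.05 m and linear speed of heel above 0.7 m/s) or (horizontal distance between anvil and tray_anvil below 0.05 m and z of anvil in the frame of tray_anvil below 0.05 m and linear speed of anvil above 0.7 m/s) or (horizontal distance between tin and tray_tin below 0.05 m and z of tin in the frame of tray_tin below 0.05 m and linear speed of tin above 0.7 m/s) or (horizontal distance between stone and tray_stone below 0.05 m and z of stone in the frame of tray_stone below 0.05 m and linear speed of stone above 0.7 m/s)).
It fails at once if the glue jar or the brush is moved more than 30 mm (distance of any of jar, brush from where it was at the start of the episode above 0.03 m).
It also fails if it takes over 90 s, if anything falls off the work surface, if the arm or the gripper's body presses on something with over 40 N, if the wrist force passes 120 N, or if a joint passes its speed limit or range.

### The arm

A 6-joint arm with a two-finger parallel gripper is mounted at the origin on the work surface. World frame = base frame: x ahead of the robot, y to its left, z up, the work surface at z = 0. Lengths are in m, angles in rad, forces in N, time in s.
With the tool pointing down it reaches from about 0.35 to 0.85 m from the base axis. Payload 8.1 kg.
Tool frame: the origin (TCP) lies on the centre line of the jaws, within the pads' length; the fingertips stand robot.tip_reach ahead of it and the grasp point (between the pads) lies 5 mm behind it (robot.tip_reach is the distance from the TCP to the fingertips, in m); z points along the fingers, y is the direction in which the jaws open and shut (so a half turn about z gives the same grasp; the last joint's range is limited). The gripper opens to 93 mm and grips with 3 to 60 N. Pads are 15 mm wide; open, the fingers measure 128 mm over their backs; the gripper's body (75 mm by 188 mm) begins 65 mm behind the grasp point.
Start: joints at [1.096, 0.13, 1.488, -0, 1.523, -0.085], TCP at [0.228, 0.555, 0.195] pointing down, gripper open.
Joint ranges: [-2.96, 2.96], [-0.89, 2.26], [0.02, 2.5], [-1.34, 4.48], [0, 2.73], [-2.66, 2.66]. Speed limits (rad/s): [2.39, 2.39, 2.79, 3.14, 3.14, 3.14].

### API

Orientations are given as a rotation vector (axis times angle).
In Python, from plant import sensors, read_camera, robot gives the robot as it stands.
- The arm moves only by the tool play_rows, never from a script. Its argument "series" is a list that holds one entry, the list of rows, each a list of 5 numbers: the closure, from -1 (fully open) to 1 (shut), then the shift along the world's x, y, z in m, then the turn about the world's z in rad. A call has 1 to 8 rows; each row is the pose to reach, as a shift and turn from the pose commanded when the call began; what a row does not reach only later rows make up. A row lasts 1/10 s, in which the tool goes at most 50 mm and 8.59 degrees, less where a joint would pass 70% of its speed; a pose out of reach is approached as far as the arm can. A call with a gripper value outside its range is refused whole. The fingers move at their own pace and stop on an object; "force" is the grip in N (left out, the last holds). Time passes only in rows, so rows that repeat a pose let the fingers close. It gives the time, the measured TCP pose, the force and the opening at its end, in the units of the state.
- sensors.read_state(): the state, without advancing time (a new reading comes with each control period).
- read_camera(name): name is "scene" or "top" or "wrist"; returns a dict with "color" (480x640x3 uint8, red, green, blue), "range_z" (480x640 float32, m along the optical axis (not along the pixel's ray), 0 where there is no reading), "intrinsics" (3x3 intrinsics, pixels), "D" ([k1, k2, p1, p2, k3] as OpenCV has them; the pictures are not rectified), "rvec" (rotation vector, rad) and "tvec" (3), from world to camera coordinates, as OpenCV has them. Camera axes: x right, y down, z forward; pixel columns grow to the right and rows downward; lengths in m; the calibration is good to about 2 mm. A picture is of the moment at which its call begins.
- robot.close_job(): hands the job in, once; it reports no verdict.
The state is a dict: "t": time; "q": joint angles; "dq": joint speeds; "joint_torque": joint torques, N m; "tool_pos": TCP position; "orientation": TCP orientation; "force": force on the tool from outside, world axes, zero at the start; "wrist_torque": the same for the moment, N m; "opening": finger opening in m.
Only numpy, scipy, OpenCV 4.12 (cv2) and the standard library are available. Lean on these libraries where they do the work, as an engineer would, in place of code of your own. Each camera call takes 0.05 s, during which the arm holds its last target.

## Working session

There is one attempt and no reset: what is moved stays moved. The work goes in short steps, Python scripts to look and compute and a tool call to move; the robot and the scene stay as the last step left them, time stands still between calls to the robot, and variables do not carry over. Pictures are saved under pics/ and viewed, and the job is handed in when it is done.

Besides the shell and the picture viewer there is one more tool, called after ">>>" by a JSON object that holds its "op" and its "data", one argument or row to a line. play_rows: Moves the arm, as the interface text tells. Its arguments: {"type":"object","properties":{"series":{"type":"array","items":{"type":"array","items":{"type":"array","items":{"type":"number"}}}},"force":{"type":"number"}},"required":["series"]}

```bash
ls; mkdir -p pics; python3 - <<'E'
from plant import sensors, read_camera, robot
import cv2,numpy as np
print(sensors.read_state()); print([a for a in dir(robot) if a[0]!='_'], robot.tip_reach)
for n in ["scene","top","wrist"]:
    c=read_camera(n); cv2.imwrite(f"pics/{n}0.png",c["color"][:,:,::-1]); np.savez(f"{n}0.npz",**c)
    print(n,c["intrinsics"],c["D"],c["rvec"],c["tvec"])
E
```

```text
pics
{'t': 0.0, 'q': array([ 1.09559587e+00,  1.31146453e-01,  1.48924935e+00,  3.22419319e-08,
        1.52302809e+00, -8.54162407e-02]), 'dq': array([ 0.00040415, -0.00024794, -0.00172709, -0.00025849,  0.00096691,
        0.00054668]), 'joint_torque': array([ 1.65618254e-03, -5.59825408e+01, -4.91771293e+01,  7.71759124e-02,
        3.50049161e-02, -1.94323961e-04]), 'tool_pos': array([0.22770107, 0.55445416, 0.19391273]), 'orientation': array([-6.08304639e-01, -3.08161956e+00,  2.76377156e-03]), 'force': array([-0.36218035, -0.72234445,  0.58768373]), 'wrist_torque': array([-0.01292212, -0.06581543,  0.00184423]), 'opening': 0.09295027415057751}
['IKError', 'close_job', 'tip_reach'] 0.014
scene [[466.0652428    0.         316.3048907 ]
 [  0.         466.0652428  247.13496849]
 [  0.           0.           1.        ]] [-0.07308104  0.          0.          0.          0.        ] [ 1.76960735  1.91534834 -0.67956104] [ 0.05386706 -0.38285849  1.12783989]
top [[598.12987785   0.         308.58422807]
 [  0.         598.12987785 251.19671336]
 [  0.           0.           1.        ]] [-0.16682955  0.          0.          0.          0.        ] [ 2.07093685 -2.1469183   0.23709525] [0.01855195 0.54101427 1.04473754]
wrist [[348.30007951   0.         324.12601265]
 [  0.         348.30007951 236.92261166]
 [  0.           0.           1.        ]] [-0.05402133  0.          0.          0.          0.        ] [-2.42570589 -1.62710323 -0.20755574] [-0.59877326 -0.03115064  0.38894902]
```

View pics/top0.png

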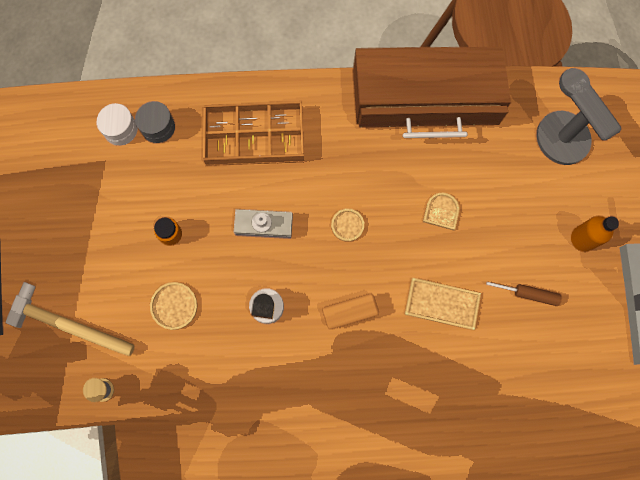

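View pics/scene0.png

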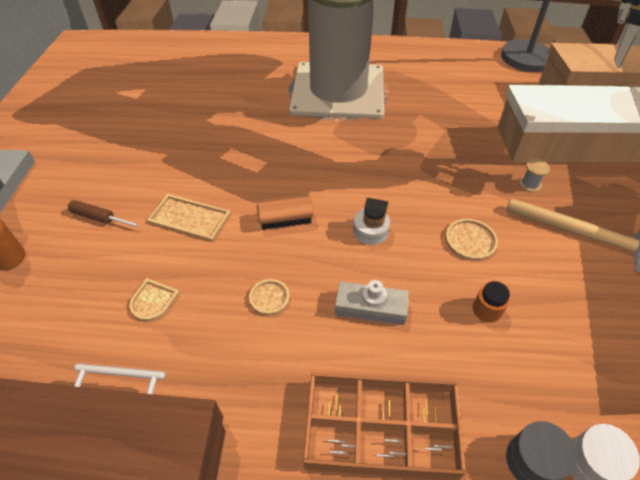

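View pics/wrist0.png

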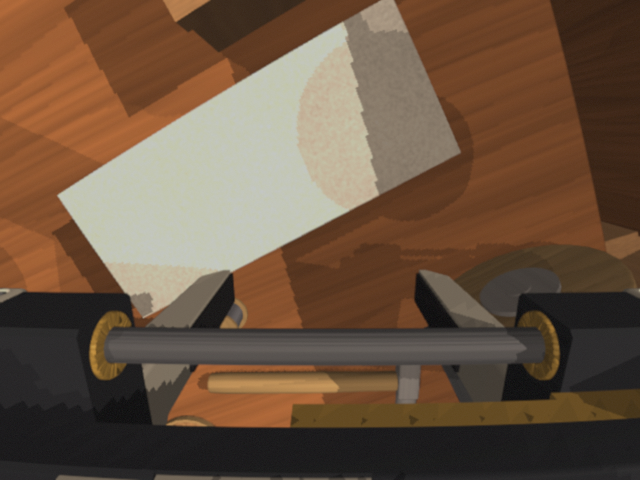

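The top view shows the stone with the anvil at about (262,222) and the tin with the heel at about (266,305). The trays are: tin at (173,305), anvil at (348,225), heel at (442,211) and stone at (443,303). The jar is at (167,230) and the brush at (349,310). Next I'll measure these.

```bash
cat > h.py <<'E'
import cv2,numpy as np
def ray(c,px,z):
    K=c["intrinsics"];R=cv2.Rodrigues(np.array(c["rvec"]))[0];t=np.array(c["tvec"]).reshape(3)
    u=cv2.undistortPoints(np.array(px,float).reshape(-1,1,2),K,np.array(c["D"])).reshape(-1,2)
    d=np.c_[u,np.ones(len(u))]@R; o=-R.T@t
    s=(z-o[2])/d[:,2]; return o+d*s[:,None]
def cloud(c):
    h,w=c["range_z"].shape; uv=np.stack(np.meshgrid(np.arange(w),np.arange(h)),-1).reshape(-1,1,2).astype(float)
    u=cv2.undistortPoints(uv,c["intrinsics"],np.array(c["D"])).reshape(-1,2)
    z=c["range_z"].reshape(-1,1); P=np.c_[u*z,z]-np.array(c["tvec"]).reshape(1,3)
    return (P@cv2.Rodrigues(np.array(c["rvec"]))[0]).reshape(h,w,3)
def crop(c,x0,y0,x1,y1,f,name):
    cv2.imwrite(name,cv2.resize(c["color"][y0:y1,x0:x1,::-1],None,fx=f,fy=f,interpolation=cv2.INTER_CUBIC))
E
python3 - <<'E'
from h import *
c=dict(np.load("top0.npz")); P=cloud(c)
crop(c,130,180,330,340,4,"pics/a.png"); crop(c,310,180,510,340,4,"pics/b.png")
for n,(u,v) in dict(stone=(280,225),anvil=(261,221),tin=(266,318),heel=(264,303),brush=(349,310),tt=(173,305),ta=(348,225),th=(442,211),ts=(443,303),jar=(167,230),table=(220,265)).items(): print(n,P[v,u].round(4), ray(c,[(u,v)],0)[0].round(3))
E
```

```text
stone [0.6008 0.0516 0.0309] [0.609 0.053 0.   ]
anvil [0.6032 0.0861 0.0558] [0.619 0.09  0.   ]
tin [0.4239 0.0824 0.0289] [0.427 0.084 0.   ]
heel [0.4485 0.0836 0.0555] [0.456 0.087 0.   ]
brush [ 0.4327 -0.072   0.0342] [ 0.437 -0.075  0.   ]
tt [ 0.4577  0.2635 -0.0006] [0.458 0.263 0.   ]
ta [ 0.6029 -0.0805  0.0057] [ 0.604 -0.081  0.   ]
th [ 0.6267 -0.2704  0.0009] [ 0.627 -0.271  0.   ]
ts [ 0.4419 -0.2553  0.0074] [ 0.443 -0.257  0.   ]
jar [0.5922 0.2637 0.0568] [0.607 0.277 0.   ]
table [0.5329 0.1714 0.0007] [0.533 0.171 0.   ]
```

```bash
python3 - <<'E'
from h import *
c=dict(np.load("top0.npz")); P=cloud(c)
z=P[...,2]; cv2.imwrite("pics/z.png",cv2.resize((np.clip(z,0,.07)/.07*255).astype(np.uint8)[170:350,130:510],None,fx=2,fy=2,interpolation=cv2.INTER_NEAREST))
E
```

```text
(no output)
```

View pics/a.png

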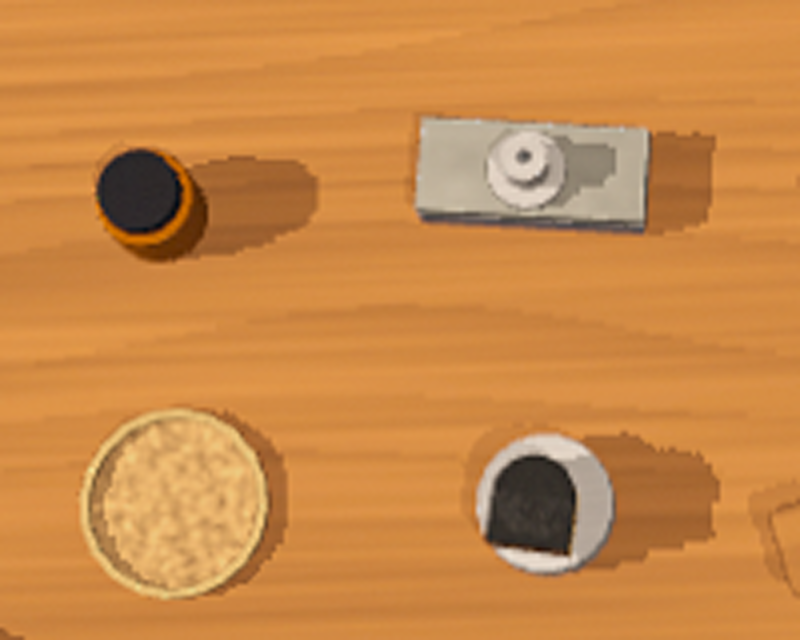

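View pics/b.png

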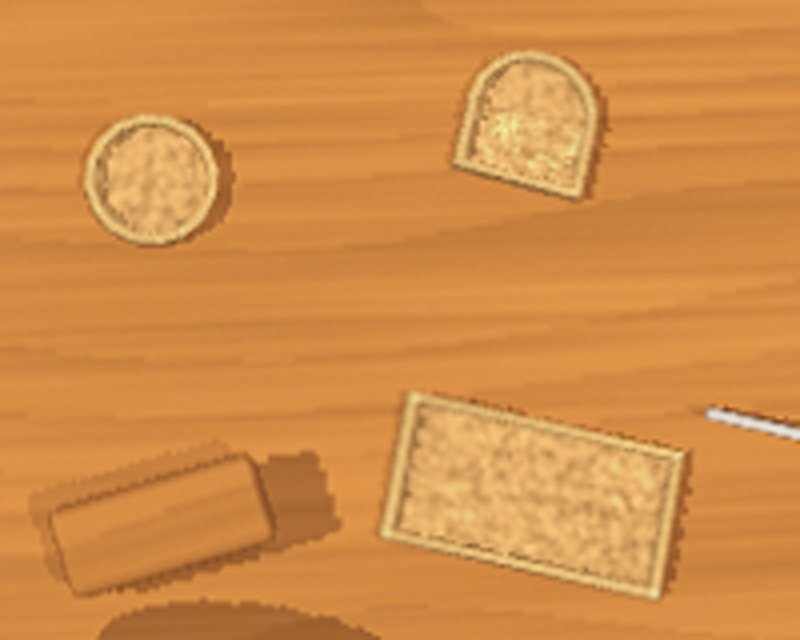

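View pics/z.png

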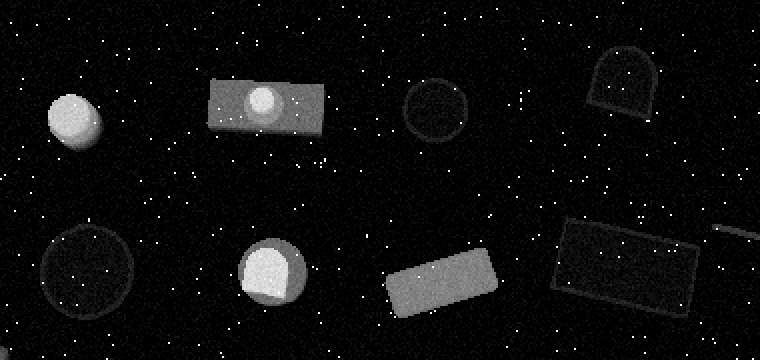

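```bash
python3 - <<'E'
from h import *
c=dict(np.load("top0.npz")); P=cloud(c)
z=cv2.medianBlur(P[...,2].astype(np.float32),3)
def con(m,box):
    x0,y0,x1,y1=box; M=np.zeros(m.shape,np.uint8); M[y0:y1,x0:x1]=m[y0:y1,x0:x1]
    cs,_=cv2.findContours(M,cv2.RETR_EXTERNAL,cv2.CHAIN_APPROX_NONE); return max(cs,key=cv2.contourArea).reshape(-1,2)
def rect(n,p,h):
    (cx,cy),(w,l),a=cv2.minAreaRect(ray(c,p,h)[:,:2].astype(np.float32)*1000)
    bx=cv2.boxPoints(((cx,cy),(w,l),a)); e=max([bx[1]-bx[0],bx[2]-bx[1]],key=np.linalg.norm)
    print(n,"c",round(cx,1),round(cy,1),"wl",round(w,1),round(l,1),"long dir deg",np.degrees(np.arctan2(e[1],e[0])).round(1), "deg; box",bx.round(0).tolist())
def circ(n,p,h):
    q=ray(c,p,h)[:,:2].astype(np.float32)*1000
    A=np.c_[2*q,np.ones(len(q))]; s=np.linalg.lstsq(A,(q**2).sum(1),rcond=None)[0]
    print(n,s[:2].round(1),"r",np.sqrt(s[2]+s[0]**2+s[1]**2).round(1))
rect("stone",con((z>.024),(225,195,300,250)),.03)
circ("stem",con((z>.05),(225,195,300,250)),.06)
t=con((z>.024),(235,280,300,335)); 
hc=con((z>.045),(235,280,300,335)); rect("heel",hc,.06)
# tin: lower-right edge not occluded
b=np.array([q for q in t if (q[0]-266)*1+(q[1]-306)*1>0]); circ("tin",b,.03)
rect("brush",con((z>.02),(310,285,390,335)),.036)
circ("jar",con((z>.045),(140,200,200,255)),.055)
hsv=cv2.cvtColor(c["color"],cv2.COLOR_RGB2HSV)
lab=cv2.cvtColor(c["color"],cv2.COLOR_RGB2LAB)
print([hsv[v,u] for u,v in [(173,305),(220,265),(443,303),(380,250)]])
rim=(z>.0045)
M=cv2.morphologyEx(rim.astype(np.uint8),cv2.MORPH_CLOSE,np.ones((3,3)))
circ("ttin",con(M,(145,278,203,333)),.009)
circ("tanv",con(M,(326,203,371,247)),.009)
p=con(M,(418,188,465,235));rect("theel",p,.009)
rect("tstone",con(M,(400,270,486,335)),.009)
E
```

```text
stone c 607.7 85.1 wl 110.3 47.5 long dir deg 84.6 deg; box [[579.0, 32.0], [626.0, 28.0], [637.0, 138.0], [589.0, 142.0]]
stem [605.   86.6] r 10.8
heel c 443.6 85.5 wl 39.8 42.9 long dir deg -10.9 deg; box [[419.0, 70.0], [461.0, 62.0], [468.0, 101.0], [426.0, 109.0]]
tin [446.9  81.2] r 30.0
brush c 430.7 -74.0 wl 43.1 101.0 long dir deg -75.3 deg; box [[397.0, -31.0], [423.0, -128.0], [464.0, -117.0], [439.0, -20.0]]
jar [598.  269.7] r 19.7
[array([ 17, 141, 213], dtype=uint8), array([ 15, 174, 216], dtype=uint8), array([ 16, 143, 209], dtype=uint8), array([ 15, 176, 211], dtype=uint8)]
ttin [455.8 261.5] r 45.1
tanv [602.7 -78.9] r 31.7
theel c 628.1 -268.9 wl 66.6 71.4 long dir deg -17.6 deg; box [[584.0, -290.0], [652.0, -311.0], [672.0, -248.0], [604.0, -226.0]]
tstone c 441.2 -254.3 wl 135.8 74.1 long dir deg 74.4 deg; box [[387.0, -310.0], [459.0, -330.0], [495.0, -199.0], [424.0, -179.0]]
```

>>> {"op": "play_rows", "data": {
  "series": [
    [[-1,0.377,-0.468,-0.06,0],[-1,0.377,-0.468,-0.06,0],[-1,0.377,-0.468,-0.06,0],[-1,0.377,-0.468,-0.06,0],[-1,0.377,-0.468,-0.06,0],[-1,0.377,-0.468,-0.06,0],[-1,0.377,-0.468,-0.06,0],[-1,0.377,-0.468,-0.06,0]]
  ],
  "force": 20
}}

```text
t: 0.95
tool_pos: [0.4785, 0.2432, 0.1549]
orientation: [-0.608, -3.082, -0.0]
force: [0.8, 0.7, 0.4]
opening: 0.0928
```

>>> {"op": "play_rows", "data": {
  "series": [
    [[-1,0.128,-0.158,-0.02,0],[-1,0.128,-0.158,-0.02,0],[-1,0.128,-0.158,-0.02,0],[-1,0.128,-0.158,-0.02,0],[-1,0.128,-0.158,-0.02,0],[-1,0.128,-0.158,-0.02,0],[-1,0.128,-0.158,-0.02,0]]
  ]
}}

```text
t: 1.65
tool_pos: [0.605, 0.0878, 0.135]
orientation: [-0.608, -3.081, -0.0]
force: [-0.3, 0.1, -0.3]
opening: 0.093
```

```bash
cat > w.py <<'E'
import sys
from plant import sensors, read_camera, robot
from h import *
s=sensors.read_state(); R=cv2.Rodrigues(s["orientation"])[0]
print(s["t"],s["tool_pos"].round(4),"jaw deg",np.degrees(np.arctan2(R[1,1],R[0,1])).round(2),"zaxis",R[:,2].round(3),s["opening"],"F",s["force"].round(1),"q6",s["q"][5])
for n in sys.argv[2:]:
    c=read_camera(n); np.savez(f"{n}{sys.argv[1]}.npz",**c); cv2.imwrite(f"pics/{n}{sys.argv[1]}.png",c["color"][:,:,::-1])
E
python3 w.py 1 wrist
```

```text
1.65 [0.605  0.0878 0.135 ] jaw deg 67.68 zaxis [-0.001  0.    -1.   ] 0.09303984315602744 F [-0.3  0.1 -0.3] q6 -1.1213018791508766
```

View pics/wrist1.png

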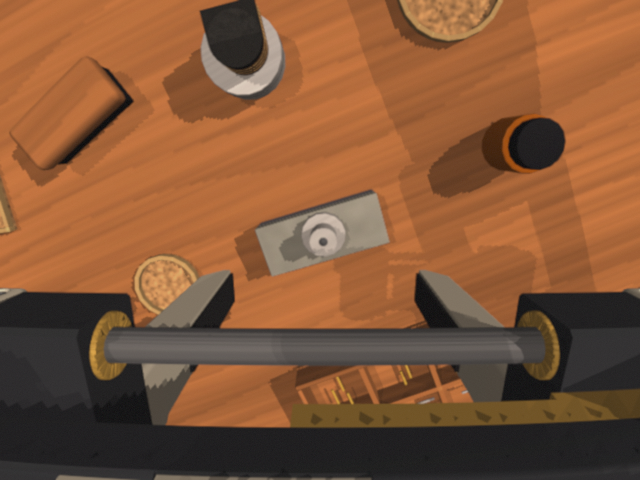

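The wrist view shows the anvil stem top at about (323,240) between the jaws, on the stone. I'll cross-check this against the top-view measurements.

```bash
python3 - <<'E'
from h import *
c=dict(np.load("wrist1.npz"))
print("stem",ray(c,[(323,238)],.06).round(4))
print("stone corners",(s:=ray(c,[(256,226),(374,191),(389,241),(272,276)],.03)).round(4), s.mean(0))
print("jar",ray(c,[(537,143)],.055).round(4)," tin bottom/top",ray(c,[(243,52)],.03).round(4))
d=dict(np.load("scene0.npz"))
print("scene stem",ray(d,[(375,285)],.06).round(4))
E
```

```text
stem [[0.6058 0.0861 0.06  ]]
stone corners [[0.5811 0.0334 0.03  ]
 [0.5914 0.1386 0.03  ]
 [0.6376 0.1356 0.03  ]
 [0.6284 0.0271 0.03  ]] [0.60964214 0.08364917 0.03      ]
jar [[0.5996 0.2655 0.055 ]]  tin bottom/top [[0.4507 0.0823 0.03  ]]
scene stem [[0.6064 0.0846 0.06  ]]
```

Both agree. I'll descend and grip the stem at TCP z = 0.056.

>>> {"op": "play_rows", "data": {
  "series": [
    [[-1,0,-0.001,-0.05,0],[-1,0,-0.001,-0.079,0],[-1,0,-0.001,-0.079,0],[1,0,-0.001,-0.079,0],[1,0,-0.001,-0.079,0],[1,0,-0.001,-0.079,0],[1,0,-0.001,-0.079,0],[1,0,-0.001,-0.079,0]]
  ]
}}

```text
t: 2.5
tool_pos: [0.6064, 0.0861, 0.0573]
orientation: [0.608, 3.081, 0.001]
force: [-0.2, 0.5, -0.5]
opening: 0.0577
```

>>> {"op": "play_rows", "data": {
  "series": [
    [[1,0,0,0,0],[1,0,0,0,0]]
  ]
}}

```text
t: 2.7
tool_pos: [0.6057, 0.086, 0.0563]
orientation: [0.609, 3.082, 0.0]
force: [0.4, 0.3, -0.1]
opening: 0.0413
```

>>> {"op": "play_rows", "data": {
  "series": [
    [[1,0,0,0,0],[1,0,0,0,0],[1,0,0,0,0],[1,0,0,0,0],[1,0,0,0.02,0],[1,0,0,0.05,0],[1,0,0,0.05,0],[1,0,0,0.05,0]]
  ]
}}

```text
t: 3.5
tool_pos: [0.6066, 0.0861, 0.1073]
orientation: [0.608, 3.08, 0.001]
force: [-0.9, -0.2, -0.1]
opening: 0.0003
```

```bash
python3 w.py 2 wrist
```

```text
3.5 [0.6066 0.0861 0.1073] jaw deg 67.67 zaxis [ 0.002  0.    -1.   ] 0.00031126094252959305 F [-0.9 -0.2 -0.1] q6 -1.1236646587807848
```

View pics/wrist2.png

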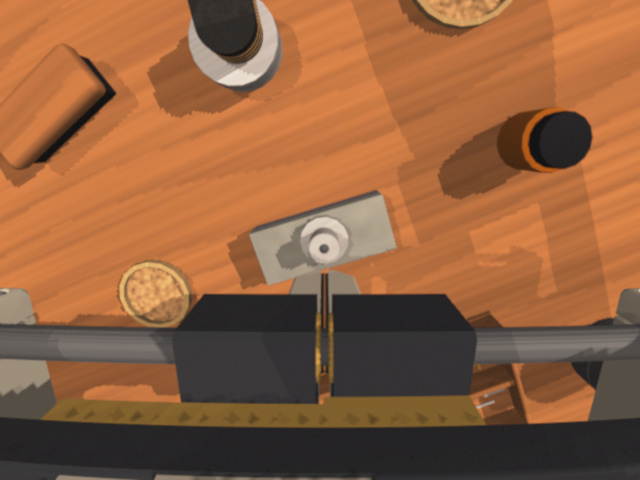

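The grip missed: the opening reads 0, and the anvil is still standing on the stone at about (323,243). I'll check where the fingertips appear in the picture against where the TCP says they are.

```bash
python3 - <<'E'
from h import *
for n in ["wrist2","wrist1"]:
    c=dict(np.load(n+".npz"))
    p=np.array([0.6066,0.0861,0.0]) if n=="wrist2" else np.array([.605,.0878,0])
    z=.1073 if n=="wrist2" else .135
    for dz in (0,-.014,-.03): print(n,dz,cv2.projectPoints((p+[0,0,z+dz]).reshape(1,3),np.array(c["rvec"]),np.array(c["tvec"]),c["intrinsics"],np.array(c["D"]))[0].ravel().round(1))
    P=cloud(c); R=cv2.Rodrigues(c["rvec"])[0]; print("cam at",(-R.T@c["tvec"]).round(4),"axis",R[2].round(3))
    if n=="wrist2":
        for uv in [(325,275),(312,285),(340,285),(325,290),(325,242),(300,282),(345,276)]: print(uv,P[uv[1],uv[0]].round(4))
    else:
        for uv in [(225,278),(425,278),(232,300),(323,238)]: print(uv,P[uv[1],uv[0]].round(4))
E
```

```text
wrist2 0 [324.8 269.1]
wrist2 -0.014 [324.8 261.2]
wrist2 -0.03 [324.7 253.4]
cam at [0.5425 0.1118 0.2963] axis [ 0.237 -0.096 -0.967]
(325, 275) [0.6004 0.0886 0.1341]
(312, 285) [0.5964 0.0839 0.1516]
(340, 285) [0.6017 0.0954 0.1503]
(325, 290) [0.6037 0.0873 0.1445]
(325, 242) [0.6045 0.0872 0.0579]
(300, 282) [0.5948 0.0784 0.1466]
(345, 276) [0.6026 0.0981 0.1397]
wrist1 0 [324.7 269. ]
wrist1 -0.014 [324.7 261.2]
wrist1 -0.03 [324.7 253.4]
cam at [0.5415 0.1134 0.3242] axis [ 0.234 -0.096 -0.968]
(225, 278) [0.5804 0.0456 0.1668]
(425, 278) [0.6161 0.135  0.169 ]
(232, 300) [0.5931 0.0422 0.1635]
(323, 238) [0.6058 0.0861 0.06  ]
```

```bash
python3 - <<'E'
from h import *
c=dict(np.load("wrist2.npz")); P=cloud(c)
for v in range(262,320,3): print(v,[P[v,u].round(3).tolist() for u in (300,312,335,350)])
cv2.imwrite("pics/w2c.png",cv2.resize(c["color"][200:320,240:400,::-1],None,fx=5,fy=5,interpolation=cv2.INTER_CUBIC))
E
```

```text
262 [[0.62, 0.059, 0.03], [0.623, 0.069, 0.031], [0.63, 0.086, 0.03], [0.645, 0.095, -0.0]]
265 [[0.622, 0.058, 0.029], [0.626, 0.067, 0.03], [0.633, 0.085, 0.03], [0.648, 0.094, -0.0]]
268 [[0.625, 0.057, 0.029], [0.628, 0.066, 0.029], [0.646, 0.08, -0.001], [0.651, 0.093, 0.0]]
271 [[0.627, 0.056, 0.029], [0.597, 0.083, 0.133], [0.601, 0.094, 0.132], [0.654, 0.092, -0.001]]
274 [[0.629, 0.055, 0.029], [0.597, 0.083, 0.136], [0.601, 0.094, 0.138], [0.656, 0.091, -0.0]]
277 [[0.594, 0.078, 0.141], [0.597, 0.083, 0.141], [0.601, 0.094, 0.141], [0.603, 0.1, 0.141]]
280 [[0.595, 0.078, 0.144], [0.597, 0.083, 0.143], [0.601, 0.093, 0.144], [0.603, 0.1, 0.145]]
283 [[0.595, 0.079, 0.148], [0.597, 0.084, 0.149], [0.601, 0.093, 0.148], [0.603, 0.1, 0.148]]
286 [[0.595, 0.079, 0.151], [0.597, 0.084, 0.151], [0.601, 0.093, 0.152], [0.603, 0.1, 0.152]]
289 [[0.595, 0.079, 0.154], [0.597, 0.084, 0.154], [0.601, 0.093, 0.155], [0.603, 0.099, 0.155]]
292 [[0.595, 0.079, 0.157], [0.597, 0.084, 0.158], [0.6, 0.093, 0.159], [0.603, 0.099, 0.159]]
295 [[0.572, 0.093, 0.22], [0.573, 0.096, 0.221], [0.575, 0.101, 0.221], [0.576, 0.105, 0.222]]
298 [[0.572, 0.094, 0.222], [0.573, 0.096, 0.222], [0.575, 0.101, 0.222], [0.576, 0.104, 0.222]]
301 [[0.572, 0.094, 0.224], [0.573, 0.096, 0.224], [0.575, 0.101, 0.223], [0.576, 0.104, 0.224]]
304 [[0.572, 0.094, 0.226], [0.573, 0.096, 0.226], [0.575, 0.101, 0.225], [0.576, 0.104, 0.225]]
307 [[0.572, 0.094, 0.227], [0.573, 0.096, 0.227], [0.575, 0.101, 0.227], [0.576, 0.104, 0.228]]
310 [[0.572, 0.094, 0.228], [0.573, 0.097, 0.229], [0.575, 0.101, 0.228], [0.576, 0.104, 0.228]]
313 [[0.572, 0.094, 0.23], [0.573, 0.097, 0.23], [0.575, 0.101, 0.23], [0.576, 0.104, 0.231]]
316 [[0.572, 0.094, 0.232], [0.573, 0.096, 0.23], [0.575, 0.101, 0.231], [0.577, 0.104, 0.23]]
319 [[0.572, 0.094, 0.232], [0.573, 0.097, 0.233], [0.576, 0.101, 0.231], [0.576, 0.104, 0.233]]
```

View pics/w2c.png

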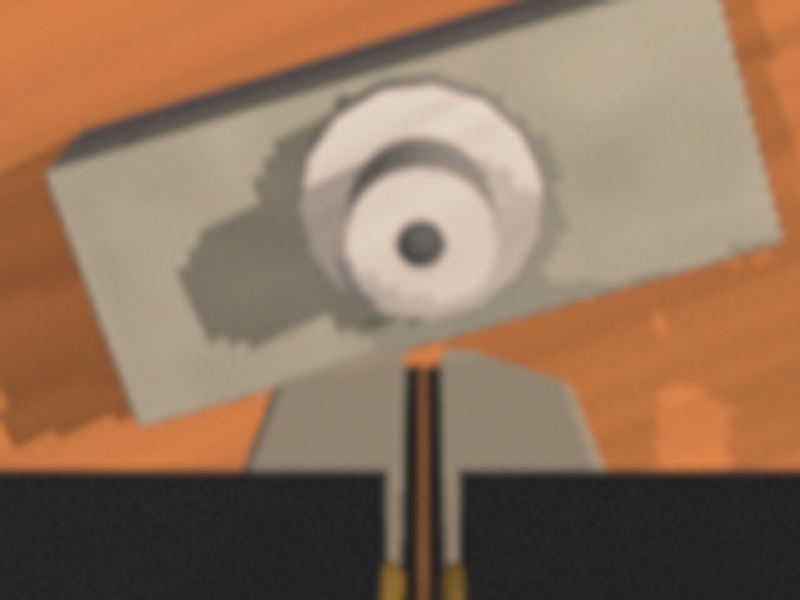

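The wrist depth puts the fingertips at z≈0.133, but the TCP reading implies 0.093. I'll check this independently from the scene camera.

```bash
python3 w.py 3 scene top; python3 - <<'E'
from h import *
c=dict(np.load("scene3.npz"))
for z in (.133,.107,.093): print(z,cv2.projectPoints(np.array([[.6066,.0861,z]]),c["rvec"],c["tvec"],c["intrinsics"],c["D"])[0].ravel().round(1))
crop(c,280,130,480,330,3,"pics/s3c.png")
P=cloud(c)
for v in range(220,300,4): print(v,[P[v,u].round(3).tolist() for u in (370,378,386)])
E
```

```text
3.55 [0.6056 0.086  0.106 ] jaw deg 67.67 zaxis [ 0. -0. -1.] 0.0005069511843103964 F [ 0.6  0.3 -0.8] q6 -1.1236423650420189
0.133 [380.9 255.5]
0.107 [379.1 266.6]
0.093 [378.1 272.4]
220 [[0.635, 0.063, 0.236], [0.634, 0.072, 0.236], [0.636, 0.081, 0.239]]
224 [[0.636, 0.063, 0.23], [0.635, 0.073, 0.229], [0.641, 0.081, 0.237]]
228 [[0.636, 0.064, 0.223], [0.612, 0.076, 0.196], [0.642, 0.082, 0.231]]
232 [[0.608, 0.067, 0.182], [0.612, 0.077, 0.188], [0.642, 0.083, 0.224]]
236 [[0.608, 0.068, 0.174], [0.613, 0.077, 0.182], [0.617, 0.087, 0.187]]
240 [[0.609, 0.068, 0.167], [0.613, 0.078, 0.174], [0.618, 0.088, 0.18]]
244 [[0.61, 0.069, 0.16], [0.613, 0.079, 0.165], [0.616, 0.089, 0.17]]
248 [[0.61, 0.07, 0.152], [0.613, 0.08, 0.157], [0.618, 0.09, 0.164]]
252 [[0.609, 0.07, 0.142], [0.614, 0.08, 0.15], [0.617, 0.091, 0.154]]
256 [[0.504, 0.081, -0.002], [0.612, 0.082, 0.138], [0.619, 0.091, 0.148]]
260 [[0.514, 0.081, 0.001], [0.613, 0.082, 0.13], [0.62, 0.092, 0.141]]
264 [[0.524, 0.081, 0.002], [0.521, 0.095, -0.001], [0.52, 0.109, -0.001]]
268 [[0.533, 0.081, 0.002], [0.53, 0.095, -0.0], [0.529, 0.108, 0.001]]
272 [[0.539, 0.081, -0.001], [0.539, 0.095, 0.0], [0.538, 0.108, 0.001]]
276 [[0.548, 0.081, -0.0], [0.548, 0.095, 0.001], [0.546, 0.108, -0.0]]
280 [[0.556, 0.081, 0.001], [0.556, 0.095, 0.001], [0.554, 0.108, -0.0]]
284 [[0.607, 0.077, 0.062], [0.604, 0.089, 0.06], [0.562, 0.108, -0.0]]
288 [[0.613, 0.077, 0.061], [0.611, 0.089, 0.06], [0.59, 0.105, 0.029]]
292 [[0.615, 0.078, 0.053], [0.619, 0.089, 0.06], [0.604, 0.103, 0.039]]
296 [[0.616, 0.079, 0.043], [0.617, 0.09, 0.047], [0.612, 0.103, 0.04]]
```

View pics/s3c.png

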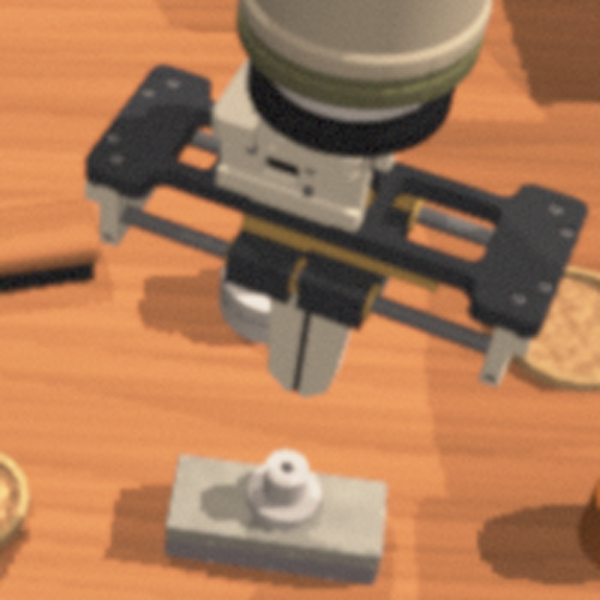

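```bash
python3 - <<'E'
from h import *
c=dict(np.load("scene3.npz")); print("scene gap tip",ray(c,[(379.5,260)],.129).round(4))
c=dict(np.load("wrist2.npz")); print("wrist gap",ray(c,[(324.8,272)],.132).round(4))
for n,tz in (("wrist0",.1939),("wrist1",.135),("wrist2",.1073)):
    P=cloud(dict(np.load(n+".npz")))
    # finger pixels: lowest z on near face
    r=P[255:292,200:450]; m=(r[...,2]>tz)&(r[...,2]<tz+.06); zz=np.sort(r[...,2][m]); print(n,m.sum(),(zz[[5,20,50]]-tz).round(4), "min row",255+np.where(m.sum(1)>3)[0].min())
E
```

```text
scene gap tip [[0.6115 0.0846 0.129 ]]
wrist gap [[0.5997 0.0888 0.132 ]]
wrist0 1332 [0.023  0.024  0.0248] min row 270
wrist1 1332 [0.0233 0.0239 0.0246] min row 270
wrist2 1250 [0.0234 0.0244 0.0258] min row 270
```

Both cameras agree: the lateral TCP is right, but the real fingertips are about 23 mm above the reported TCP, not 14 mm below it. The offset is the same at the start pose, so I'll use tip = TCP + 0.023 and retry.

>>> {"op": "play_rows", "data": {
  "series": [
    [[0,0,0,0,0],[0,0,0,0,0],[0,0,0,0,0],[0,0,0,0,0],[0,0,0,0,0],[0,0,0,-0.03,0],[0,0,0,-0.06,0],[0,0,0,-0.06,0]]
  ]
}}

```text
t: 4.45
tool_pos: [0.6018, 0.0858, 0.0413]
orientation: [-0.607, -3.074, 0.003]
force: [-0.4, -0.2, -2.1]
opening: 0.0464
```

```bash
python3 w.py 4 wrist
```

```text
4.45 [0.6018 0.0858 0.0413] jaw deg 67.66 zaxis [-0.008 -0.    -1.   ] 0.04637713175892849 F [-0.4 -0.2 -2.1] q6 -1.1236560445570907
```

View pics/wrist4.png

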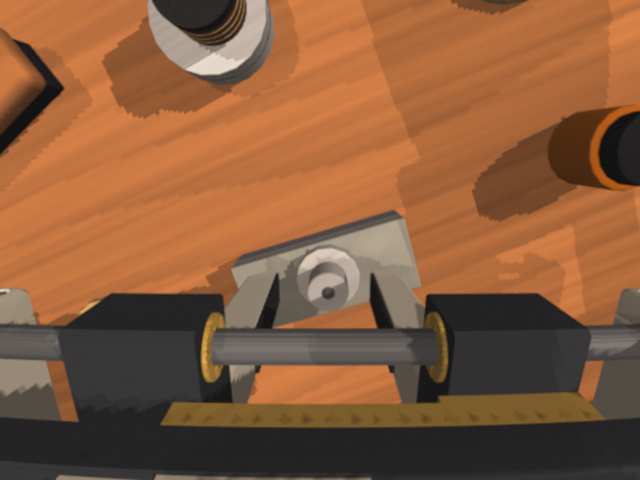

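The stem top is at about (328,285), centred between the fingers. I'll go down and grip.

>>> {"op": "play_rows", "data": {
  "series": [
    [[0,0,0,-0.015,0],[0,0,0,-0.025,0],[0,0,0,-0.025,0],[1,0,0,-0.025,0],[1,0,0,-0.025,0],[1,0,0,-0.025,0],[1,0,0,-0.025,0],[1,0,0,-0.025,0]]
  ]
}}

```text
t: 5.3
tool_pos: [0.6062, 0.0861, 0.0218]
orientation: [0.608, 3.081, 0.0]
force: [-0.3, 0.4, 2.5]
opening: 0.0214
```

>>> {"op": "play_rows", "data": {
  "series": [
    [[1,0,0,0,0],[1,0,0,0,0]]
  ]
}}

```text
t: 5.5
tool_pos: [0.6062, 0.0861, 0.0218]
orientation: [0.608, 3.081, 0.0]
force: [-0.3, 0.2, 4.4]
opening: 0.0213
```

>>> {"op": "play_rows", "data": {
  "series": [
    [[1,0,0,0.02,0],[1,0,0,0.05,0],[1,-0.001,-0.03,0.05,0],[1,-0.003,-0.075,0.05,0],[1,-0.003,-0.12,0.05,0],[1,-0.003,-0.15,0.05,0],[1,-0.003,-0.165,0.05,0],[1,-0.003,-0.165,0.05,0]]
  ]
}}

```text
t: 6.3
tool_pos: [0.6022, -0.0806, 0.0706]
orientation: [-0.612, -3.08, 0.0]
force: [0.1, 0.7, -1.6]
opening: 0.0213
```

```bash
python3 w.py 5 wrist top
```

```text
6.3 [ 0.6022 -0.0806  0.0706] jaw deg 67.52 zaxis [-0.001 -0.    -1.   ] 0.021295762009216294 F [ 0.1  0.7 -1.6] q6 -1.3956147497842608
```

View pics/wrist5.png

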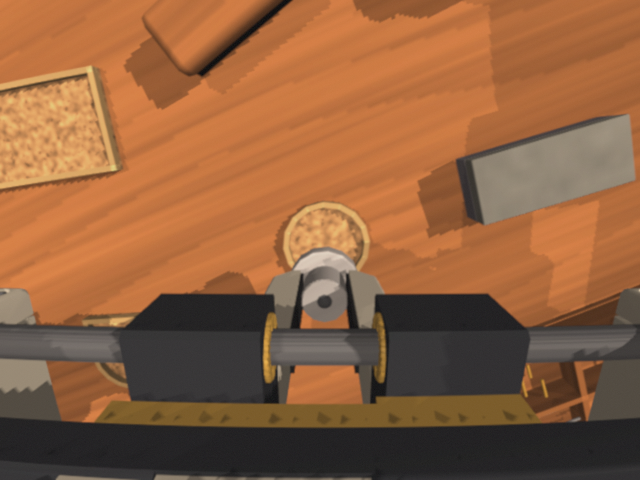

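The anvil is held upright at (325,290), with the tray at about (327,245) just beyond it. The stone is undisturbed. Next, the tray centre from this view.

```bash
python3 - <<'E'
from h import *
c=dict(np.load("wrist5.npz"))
q=ray(c,[(283,240),(290,221),(305,207),(326,202),(346,206),(362,220),(370,240)],.009)[:,:2]
s=np.linalg.lstsq(np.c_[2*q,np.ones(len(q))],(q**2).sum(1),rcond=None)[0]; print(s[:2],np.sqrt(s[2]+s[0]**2+s[1]**2))
print(ray(c,[(325,302)],.0825))
E
```

```text
[ 0.60578486 -0.08064928] 0.032670311936141644
[[ 0.61619612 -0.086269    0.0825    ]]
```

>>> {"op": "play_rows", "data": {
  "series": [
    [[1,0.002,0,-0.03,0],[1,0.002,0,-0.055,0],[1,0.002,0,-0.068,0],[1,0.002,0,-0.073,0],[1,0.002,0,-0.0765,0],[1,0.002,0,-0.0765,0],[1,0.002,0,-0.0765,0]]
  ]
}}

```text
t: 7.1
tool_pos: [0.6058, -0.079, -0.004]
orientation: [0.608, 3.08, -0.0]
force: [0.2, 0.3, -0.1]
opening: 0.0213
```

>>> {"op": "play_rows", "data": {
  "series": [
    [[1,0,0,-0.0005,0],[0,0,0,-0.0005,0],[0,0,0,-0.0005,0],[0,0,0,-0.0005,0],[0,0,0,0.02,0],[-0.1,0,0,0.06,0],[-0.1,0,0,0.1,0],[-0.1,0,0,0.1,0]]
  ]
}}

```text
t: 7.9
tool_pos: [0.6094, -0.08, 0.1024]
orientation: [0.606, 3.071, -0.0]
force: [0.9, 0.4, 0.7]
opening: 0.0509
```

```bash
python3 w.py 6 wrist top
```

```text
7.9 [ 0.6094 -0.08    0.1024] jaw deg 67.67 zaxis [ 0.011 -0.002 -1.   ] 0.05094766386663925 F [0.9 0.4 0.7] q6 -1.3948994309940392
```

View pics/wrist6.png

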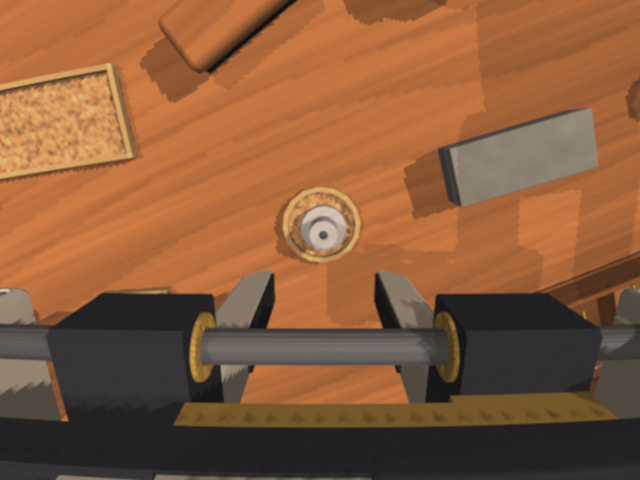

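The anvil stands centred in its tray, at about (322,232). Next is the heel.

>>> {"op": "play_rows", "data": {
  "series": [
    [[-0.35,-0.168,0.166,0,0.2],[-0.35,-0.168,0.166,0,0.2],[-0.35,-0.168,0.166,0,0.2],[-0.35,-0.168,0.166,0,0.2],[-0.35,-0.168,0.166,0,0.2],[-0.35,-0.168,0.166,0,0.2],[-0.35,-0.168,0.166,0,0.2]]
  ]
}}

```text
t: 8.7
tool_pos: [0.4355, 0.0874, 0.0934]
orientation: [-0.295, -3.126, 0.001]
force: [-0.7, 0.7, 1.0]
opening: 0.0627
```

```bash
python3 w.py 7 wrist
```

```text
8.7 [0.4355 0.0874 0.0934] jaw deg 79.23 zaxis [-0.002 -0.    -1.   ] 0.0626788026886011 F [-0.7  0.7  1. ] q6 -1.3000375903499235
```

View pics/wrist7.png

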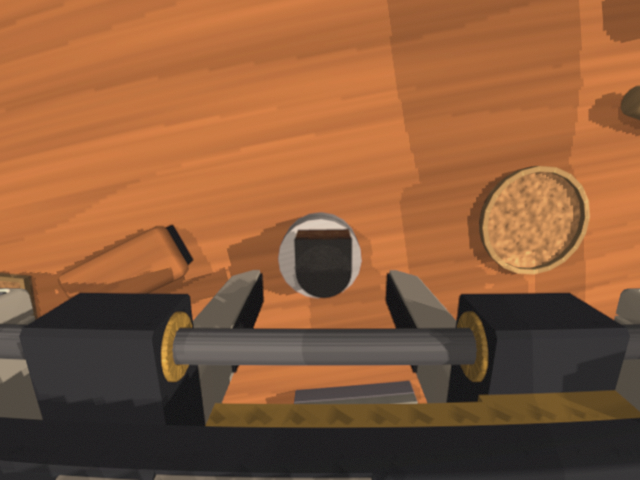

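The heel sits square between the jaws: straight edge at row 237, sides at columns 296 and 352, round end at row 297. I'll compute its centre.

```bash
python3 - <<'E'
from h import *
c=dict(np.load("wrist7.npz"))
print(ray(c,[(296,237),(352,236),(324,297)],.06).round(4))
print("tin",ray(c,[(281,256),(360,256),(320,212)],.03).round(4))
E
```

```text
[[0.4217 0.0704 0.06  ]
 [0.4279 0.1069 0.06  ]
 [0.4674 0.0806 0.06  ]]
tin [[0.4414 0.0521 0.03  ]
 [0.4526 0.1112 0.03  ]
 [0.4136 0.0877 0.03  ]]
```

>>> {"op": "play_rows", "data": {
  "series": [
    [[-0.35,0.003,-0.001,-0.02,0],[-0.35,0.003,-0.001,-0.05,0],[-0.35,0.003,-0.001,-0.07,0],[-0.35,0.003,-0.001,-0.074,0],[-0.35,0.003,-0.001,-0.074,0],[1,0.003,-0.001,-0.074,0],[1,0.003,-0.001,-0.074,0],[1,0.003,-0.001,-0.074,0]]
  ],
  "force": 15
}}

```text
t: 9.55
tool_pos: [0.4407, 0.0861, 0.0218]
orientation: [0.298, 3.126, 0.0]
force: [0.3, -0.7, -0.0]
opening: 0.0436
```

>>> {"op": "play_rows", "data": {
  "series": [
    [[1,0,0,0,0],[1,0,0,0,0],[1,0,0,0,0]]
  ]
}}

```text
t: 9.85
tool_pos: [0.4404, 0.0861, 0.0215]
orientation: [0.297, 3.126, 0.0]
force: [-0.4, -0.7, 5.4]
opening: 0.0379
```

>>> {"op": "play_rows", "data": {
  "series": [
    [[1,0,0,0.015,0],[1,0,0,0.05,0],[1,0.015,-0.03,0.07,0],[1,0.037,-0.07,0.07,-0.05],[1,0.059,-0.115,0.07,-0.117],[1,0.082,-0.16,0.07,-0.117],[1,0.104,-0.203,0.07,-0.117],[1,0.127,-0.247,0.07,-0.117]]
  ]
}}

```text
t: 10.65
tool_pos: [0.5671, -0.1628, 0.0904]
orientation: [-0.48, -3.104, -0.0]
force: [0.6, 0.4, -0.1]
opening: 0.0376
```

>>> {"op": "play_rows", "data": {
  "series": [
    [[1,0.022,-0.044,0,0],[1,0.041,-0.08,0,0],[1,0.055,-0.106,0,0],[1,0.055,-0.106,0,0],[1,0.055,-0.106,0,0]]
  ]
}}

```text
t: 11.15
tool_pos: [0.6212, -0.267, 0.0897]
orientation: [-0.481, -3.103, -0.001]
force: [-0.3, -0.2, -0.3]
opening: 0.0376
```

```bash
python3 w.py 8 wrist top
```

```text
11.15 [ 0.6212 -0.267   0.0897] jaw deg 72.37 zaxis [-0.001  0.001 -1.   ] 0.0375554893896997 F [-0.3 -0.2 -0.3] q6 -1.7450595130288753
```

View pics/wrist8.png

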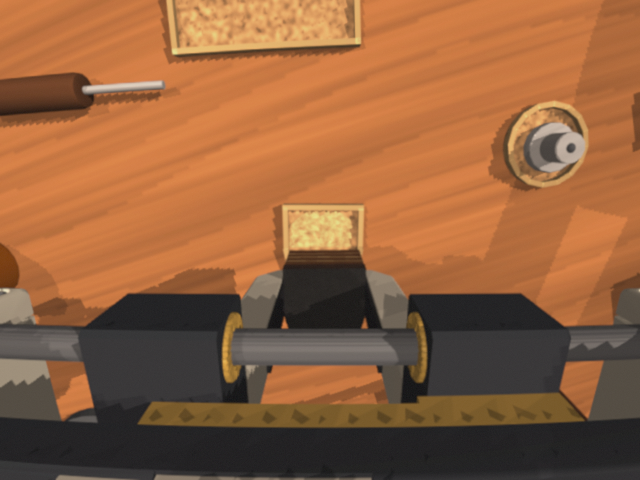

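The heel is square above its tray, whose rim corners are at (283,206) and (364,206).

```bash
python3 - <<'E'
from h import *
c=dict(np.load("wrist8.npz"))
a=ray(c,[(282.5,206),(364.5,206)],.009)[:,:2]; m=a.mean(0); d=a[1]-a[0]; L=np.linalg.norm(d); d/=L; n=np.array([d[1],-d[0]]); print(a,L,"deg",np.degrees(np.arctan2(n[1],n[0])),"centre",m+.034*n)
E
```

```text
[[ 0.58912284 -0.29155018]
 [ 0.60857431 -0.23028316]] 0.06428069260101955 deg -17.61395561752161 centre [ 0.63125455 -0.27120514]
```

>>> {"op": "play_rows", "data": {
  "series": [
    [[1,0.002,-0.001,-0.035,0],[1,0.002,-0.001,-0.065,0],[1,0.002,-0.001,-0.083,0],[1,0.002,-0.001,-0.09,0],[1,0.002,-0.001,-0.094,0],[1,0.002,-0.001,-0.0968,0],[1,0.002,-0.001,-0.0968,0],[1,0.002,-0.001,-0.0968,0]]
  ]
}}

```text
t: 12.05
tool_pos: [0.6245, -0.2684, -0.0048]
orientation: [0.48, 3.103, -0.001]
force: [-0.3, -0.2, -1.3]
opening: 0.038
```

>>> {"op": "play_rows", "data": {
  "series": [
    [[-0.3,0,0,0,0],[-0.3,0,0,0,0],[-0.3,0,0,0,0],[-0.5,0,0,0.015,0],[-1,0,0,0.06,0],[-1,0,0,0.1,0],[-1,0,0,0.1,0]]
  ]
}}

```text
t: 12.75
tool_pos: [0.6284, -0.2704, 0.1039]
orientation: [0.478, 3.092, -0.007]
force: [1.2, -0.3, 0.1]
opening: 0.0878
```

```bash
python3 w.py 9 wrist top scene
```

```text
12.75 [ 0.6284 -0.2704  0.1039] jaw deg 72.43 zaxis [ 0.012 -0.006 -1.   ] 0.08784289157203672 F [ 1.2 -0.3  0.1] q6 -1.7453087563583387
```

View pics/wrist9.png

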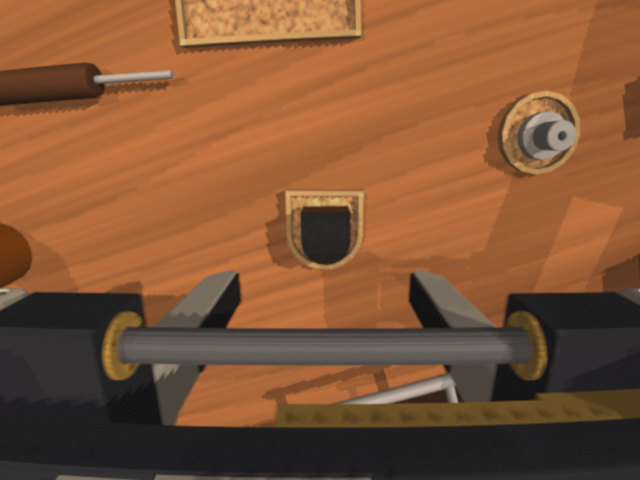

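The heel lies squared in its tray at (326,235). I'll re-measure the stone and tin from the new top view.

```bash
python3 - <<'E'
from h import *
c=dict(np.load("top9.npz")); P=cloud(c)
z=cv2.medianBlur(P[...,2].astype(np.float32),3)
def con(m,box):
    x0,y0,x1,y1=box; M=np.zeros(m.shape,np.uint8); M[y0:y1,x0:x1]=m[y0:y1,x0:x1]
    cs,_=cv2.findContours(M,cv2.RETR_EXTERNAL,cv2.CHAIN_APPROX_NONE); return max(cs,key=cv2.contourArea).reshape(-1,2)
(cx,cy),(w,l),a=cv2.minAreaRect(ray(c,con(z>.027,(225,195,300,250)),.03)[:,:2].astype(np.float32)*1000); print("stone",cx,cy,w,l,a)
q=ray(c,con(z>.027,(235,280,300,335)),.03)[:,:2]*1000
(x,y),r=cv2.minEnclosingCircle(q.astype(np.float32)); print("tin",x,y,r)
E
```

```text
stone 608.10888671875 85.11073303222656 110.12928771972656 46.53536605834961 84.73201751708984
tin 447.0078125 82.48944854736328 31.802488327026367
```

>>> {"op": "play_rows", "data": {
  "series": [
    [[-1,-0.1775,0.3505,0,0],[-1,-0.1775,0.3505,0,0],[-1,-0.1775,0.3505,0,0],[-1,-0.1775,0.3505,0,0],[-1,-0.1775,0.3505,0,0],[-1,-0.1775,0.3505,0,0],[-1,-0.1775,0.3505,0,0],[-1,-0.1775,0.3505,0,0]]
  ],
  "force": 25
}}

```text
t: 13.7
tool_pos: [0.4433, 0.0843, 0.0923]
orientation: [-0.479, -3.102, 0.001]
force: [-0.3, -0.6, -0.4]
opening: 0.0931
```

>>> {"op": "play_rows", "data": {
  "series": [
    [[-1,0,0,0,0],[-1,0,0,0,0]]
  ]
}}

```text
t: 13.9
tool_pos: [0.4448, 0.0832, 0.0928]
orientation: [-0.476, -3.103, 0.001]
force: [-0.1, -0.6, 0.6]
opening: 0.0929
```

```bash
python3 w.py 10 wrist
```

```text
13.9 [0.4448 0.0832 0.0928] jaw deg 72.57 zaxis [-0.002 -0.    -1.   ] 0.09285655285176223 F [-0.1 -0.6  0.6] q6 -1.19474187410937
```

View pics/wrist10.png

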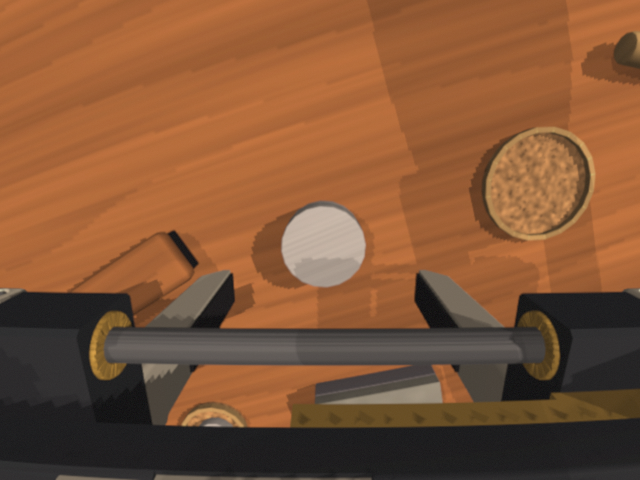

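The tin is centred between the jaws at (323,246). Going down.

>>> {"op": "play_rows", "data": {
  "series": [
    [[-1,0.001,-0.001,-0.03,0],[-1,0.001,-0.001,-0.07,0],[-1,0.001,-0.001,-0.095,0],[-1,0.001,-0.001,-0.103,0],[-1,0.001,-0.001,-0.103,0],[1,0.001,-0.001,-0.103,0],[1,0.001,-0.001,-0.103,0],[1,0.001,-0.001,-0.103,0]]
  ]
}}

```text
t: 14.75
tool_pos: [0.4486, 0.0815, -0.0076]
orientation: [0.48, 3.102, 0.001]
force: [0.6, 0.1, -0.4]
opening: 0.0736
```

>>> {"op": "play_rows", "data": {
  "series": [
    [[1,0,0,0,0],[1,0,0,0,0],[1,0,0,0,0],[1,0,0,0,0]]
  ]
}}

```text
t: 15.15
tool_pos: [0.4479, 0.0816, -0.0083]
orientation: [0.48, 3.103, 0.0]
force: [-1.4, -0.1, 6.1]
opening: 0.0622
```

>>> {"op": "play_rows", "data": {
  "series": [
    [[1,0,0,0.01,0],[1,0,0,0.04,0],[1,0,0.02,0.07,0],[1,0.004,0.065,0.07,0],[1,0.008,0.11,0.07,0],[1,0.008,0.155,0.07,0],[1,0.008,0.18,0.07,0],[1,0.008,0.18,0.07,0]]
  ]
}}

```text
t: 15.95
tool_pos: [0.4545, 0.2645, 0.0613]
orientation: [-0.474, -3.105, -0.001]
force: [-0.3, -0.3, -2.0]
opening: 0.0627
```

```bash
python3 w.py 11 wrist
```

```text
15.95 [0.4545 0.2645 0.0613] jaw deg 72.63 zaxis [-0.     0.001 -1.   ] 0.0627354428704362 F [-0.3 -0.3 -2. ] q6 -0.838926435137955
```

View pics/wrist11.png

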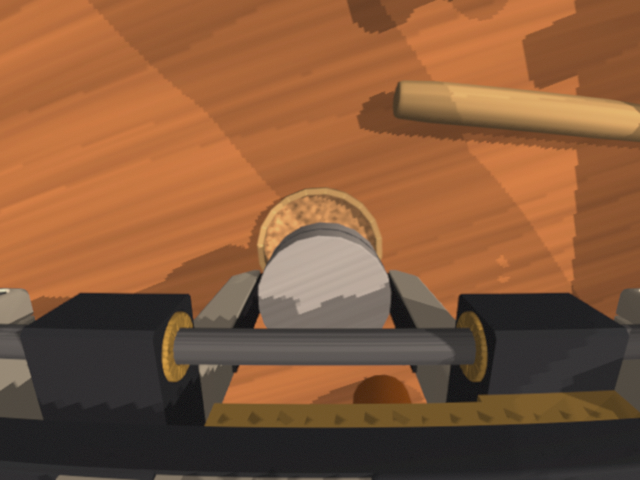

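The tin is held level, with its top spanning columns 259–391. The tray's rim arc is visible, peaking at (320,189). I'll check both centres.

```bash
python3 - <<'E'
from h import *
c=dict(np.load("wrist11.npz"))
def f(p,z):
    q=ray(c,p,z)[:,:2]; s=np.linalg.lstsq(np.c_[2*q,np.ones(len(q))],(q**2).sum(1),rcond=None)[0]; print(s[:2].round(4),np.sqrt(s[2]+s[0]**2+s[1]**2).round(4))
f([(258,243),(265,220),(285,199),(320,189),(350,196),(370,213),(381,236)],.009)
f([(259,290),(265,265),(285,243),(325,230),(365,245),(384,265),(391,290)],.1)
E
```

```text
[0.4587 0.2597] 0.0452
[0.4534 0.2646] 0.0309
```

>>> {"op": "play_rows", "data": {
  "series": [
    [[1,0.003,-0.003,-0.03,0],[1,0.003,-0.003,-0.05,0],[1,0.003,-0.003,-0.058,0],[1,0.003,-0.003,-0.063,0],[1,0.003,-0.003,-0.0665,0],[1,0.003,-0.003,-0.0665,0],[1,0.003,-0.003,-0.0665,0]]
  ]
}}

```text
t: 16.7
tool_pos: [0.4589, 0.2588, -0.0047]
orientation: [0.48, 3.103, 0.001]
force: [0.1, 0.5, -1.2]
opening: 0.0622
```

>>> {"op": "play_rows", "data": {
  "series": [
    [[-1,0,0,0,0],[-1,0,0,0,0],[-1,0,0,0,0],[-1,0,0,0.01,0],[-1,0,0,0.05,0],[-1,0,0,0.1,0],[-1,0,0,0.1,0]]
  ]
}}

```text
t: 17.4
tool_pos: [0.4632, 0.2608, 0.1032]
orientation: [0.478, 3.094, 0.011]
force: [1.0, 0.6, 0.3]
opening: 0.093
```

```bash
python3 w.py 12 wrist
```

```text
17.4 [0.4632 0.2608 0.1032] jaw deg 72.43 zaxis [ 0.012  0.005 -1.   ] 0.09300646296306637 F [1.  0.6 0.3] q6 -0.8477360509665592
```

View pics/wrist12.png

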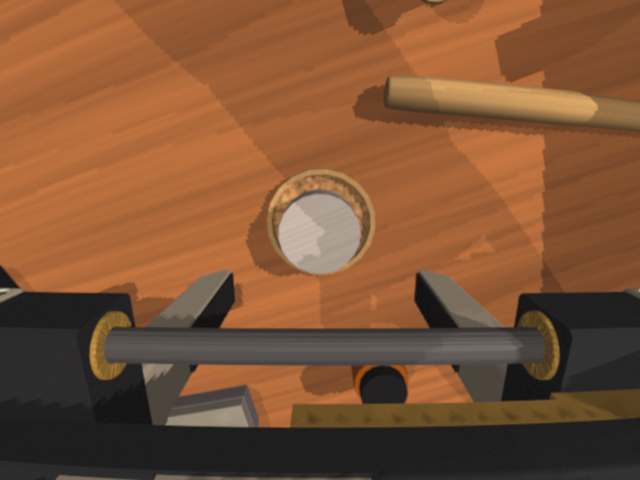

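The tin rests in its tray at (319,230). Next, the stone: turn the jaws −1.356 rad and move over it.

>>> {"op": "play_rows", "data": {
  "series": [
    [[-1,0.149,-0.174,0,-1.356],[-1,0.149,-0.174,0,-1.356],[-1,0.149,-0.174,0,-1.356],[-1,0.149,-0.174,0,-1.356],[-1,0.149,-0.174,0,-1.356],[-1,0.149,-0.174,0,-1.356],[-1,0.149,-0.174,0,-1.356],[-1,0.149,-0.174,0,-1.356]]
  ],
  "force": 35
}}

```text
t: 18.25
tool_pos: [0.6065, 0.084, 0.0931]
orientation: [-2.156, -2.283, 0.002]
force: [0.1, -0.3, -0.2]
opening: 0.093
```

```bash
python3 w.py 13
```

```text
18.25 [0.6065 0.084  0.0931] jaw deg 3.26 zaxis [-0.002 -0.    -1.   ] 0.09303475977149142 F [ 0.1 -0.3 -0.2] q6 -0.0030781563783287913
```

>>> {"op": "play_rows", "data": {
  "series": [
    [[-1,0,0,0,-0.15],[-1,0,0,0,-0.15],[-1,0,0,0,-0.15],[-1,0,0,0,-0.15]]
  ]
}}

```text
t: 18.65
tool_pos: [0.6069, 0.0846, 0.094]
orientation: [-2.311, -2.128, 0.001]
force: [0.1, -0.3, 0.4]
opening: 0.0929
```

```bash
python3 w.py 14 wrist
```

```text
18.65 [0.6069 0.0846 0.094 ] jaw deg -4.72 zaxis [-0.001 -0.    -1.   ] 0.09285019915391654 F [ 0.1 -0.3  0.4] q6 0.13712067799334315
```

View pics/wrist14.png

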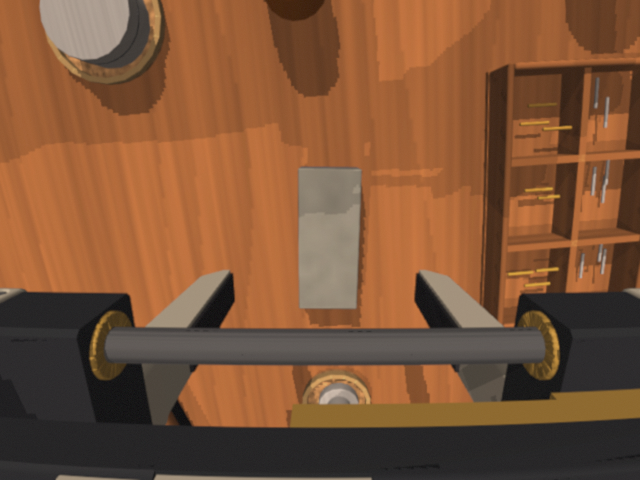

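The stone is nearly centred between the jaws, with corners at about (299,168), (361,168), (358,308) and (299,308).

```bash
python3 - <<'E'
from h import *
c=dict(np.load("wrist14.npz")); s=ray(c,[(299,168),(361,168),(358,308),(299,308)],.03)[:,:2]; print(s.round(4),s.mean(0))
P=cloud(dict(np.load("top9.npz"))); print("box",P[160:168:2,230:280:10].round(3).reshape(-1,3)[:6], P[100:170,200:305,2].max())
E
```

```text
[[0.5945 0.1396]
 [0.6388 0.136 ]
 [0.6304 0.0268]
 [0.5836 0.0307]] [0.611792   0.08329932]
box [[0.739 0.148 0.026]
 [0.74  0.128 0.023]
 [0.74  0.109 0.019]
 [0.739 0.089 0.019]
 [0.739 0.069 0.019]
 [0.74  0.149 0.014]] 1.1368727357932151
```

>>> {"op": "play_rows", "data": {
  "series": [
    [[-1,0.002,-0.001,-0.03,-0.01],[-1,0.002,-0.001,-0.07,-0.01],[-1,0.002,-0.001,-0.095,-0.01],[-1,0.002,-0.001,-0.1035,-0.01],[-1,0.002,-0.001,-0.1035,-0.01],[1,0.002,-0.001,-0.1035,-0.01],[1,0.002,-0.001,-0.1035,-0.01],[1,0.002,-0.001,-0.1035,-0.01]]
  ]
}}

```text
t: 19.5
tool_pos: [0.6107, 0.0836, -0.0072]
orientation: [2.324, 2.111, 0.004]
force: [-0.3, 0.9, -0.7]
opening: 0.0734
```

>>> {"op": "play_rows", "data": {
  "series": [
    [[1,0,0,0,0],[1,0,0,0,0],[1,0,0,0,0],[1,0,0,0,0],[1,0,0,0,0],[1,0,0,0,0]]
  ]
}}

```text
t: 20.1
tool_pos: [0.6094, 0.0835, -0.0089]
orientation: [2.325, 2.112, 0.0]
force: [0.0, -0.2, 1.5]
opening: 0.0454
```

>>> {"op": "play_rows", "data": {
  "series": [
    [[1,0,0,0.01,0],[1,0,0,0.04,0],[1,0,0,0.08,0],[1,-0.014,-0.028,0.08,0],[1,-0.034,-0.068,0.08,-0.05],[1,-0.054,-0.109,0.08,-0.1],[1,-0.074,-0.15,0.08,-0.15],[1,-0.095,-0.191,0.08,-0.176]]
  ]
}}

```text
t: 20.9
tool_pos: [0.5128, -0.1086, 0.071]
orientation: [-2.503, -1.898, 0.0]
force: [0.4, -0.4, -3.9]
opening: 0.0457
```

>>> {"op": "play_rows", "data": {
  "series": [
    [[1,-0.02,-0.041,0,0],[1,-0.04,-0.081,0,0],[1,-0.056,-0.116,0,0],[1,-0.072,-0.147,0,0],[1,-0.072,-0.147,0,0],[1,-0.072,-0.147,0,0]]
  ]
}}

```text
t: 21.5
tool_pos: [0.4415, -0.2548, 0.0709]
orientation: [-2.504, -1.896, -0.0]
force: [-0.9, -0.3, -4.0]
opening: 0.0454
```

```bash
python3 w.py 15 wrist
```

```text
21.5 [ 0.4415 -0.2548  0.0709] jaw deg -15.71 zaxis [-0.     0.001 -1.   ] 0.045378338958951284 F [-0.9 -0.3 -4. ] q6 -0.3500441873307514
```

View pics/wrist15.png

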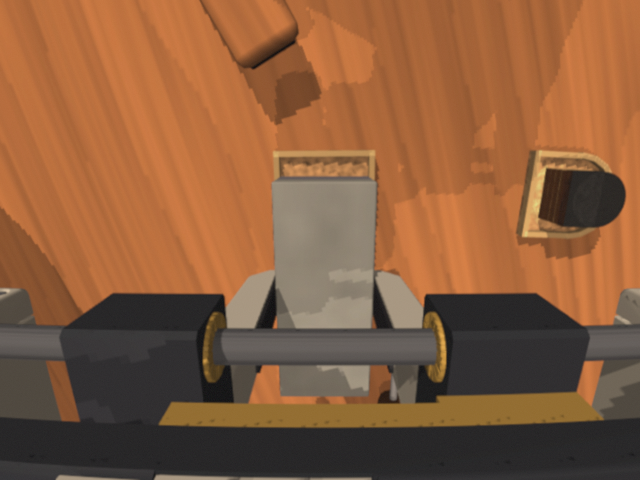

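```bash
python3 - <<'E'
from h import *
c=dict(np.load("wrist15.npz"))
a=ray(c,[(274,151.5),(376,151.5)],.009)[:,:2]; m=a.mean(0); d=a[1]-a[0]; L=np.linalg.norm(d); d/=L; n=np.array([d[1],-d[0]]); print(a,L,"deg",np.degrees(np.arctan2(d[1],d[0])),"centre",m+.068*n)
a=ray(c,[(273,180),(376.5,180)],.11)[:,:2]; m=a.mean(0); d=a[1]-a[0]; L=np.linalg.norm(d); d/=L; n=np.array([d[1],-d[0]]); print(a,L,"deg",np.degrees(np.arctan2(d[1],d[0])),"stone centre",m+.055*n)
E
```

```text
[[ 0.42664469 -0.18223841]
 [ 0.49571698 -0.2016294 ]] 0.07174253734356212 deg -15.681270598684701 centre [ 0.4428014  -0.25740295]
[[ 0.43661674 -0.19602196]
 [ 0.47930572 -0.20800874]] 0.04433996405990688 deg -15.684386546036546 stone centre [ 0.44309264 -0.25496745]
```

Both are aligned to within about 2 mm and 0.1°. I'll lower the stone slowly and release it.

>>> {"op": "play_rows", "data": {
  "series": [
    [[1,0,-0.001,-0.03,0],[1,0,-0.001,-0.055,0],[1,0,-0.001,-0.068,0],[1,0,-0.001,-0.073,0],[1,0,-0.001,-0.0765,0],[1,0,-0.001,-0.0765,0],[1,0,-0.001,-0.0765,0]]
  ]
}}

```text
t: 22.25
tool_pos: [0.4431, -0.2559, -0.0045]
orientation: [2.501, 1.899, 0.001]
force: [0.1, 0.3, -3.4]
opening: 0.0457
```

>>> {"op": "play_rows", "data": {
  "series": [
    [[-1,0,0,0,0],[-1,0,0,0,0],[-1,0,0,0,0],[-1,0,0,0,0],[-1,0,0,0.01,0],[-1,0,0,0.05,0],[-1,0,0,0.1,0],[-1,0,0,0.15,0]]
  ]
}}

```text
t: 23.05
tool_pos: [0.4416, -0.255, 0.1464]
orientation: [-2.501, -1.899, 0.0]
force: [0.8, -0.5, 0.6]
opening: 0.0928
```

>>> {"op": "play_rows", "data": {
  "series": [
    [[-1,-0.04,0.04,0.05,0],[-1,-0.05,0.08,0.1,0],[-1,-0.05,0.12,0.1,0],[-1,-0.05,0.16,0.1,0],[-1,-0.05,0.16,0.1,0]]
  ]
}}

```text
t: 23.55
tool_pos: [0.3926, -0.0921, 0.2474]
orientation: [2.497, 1.902, 0.006]
force: [-0.0, -1.2, -0.3]
opening: 0.0929
```

```bash
python3 w.py 16 top scene
```

```text
23.55 [ 0.3926 -0.0921  0.2474] jaw deg -15.41 zaxis [ 0.005 -0.    -1.   ] 0.09289977446628812 F [-0.  -1.2 -0.3] q6 -0.09020849518765461
```

View pics/top16.png

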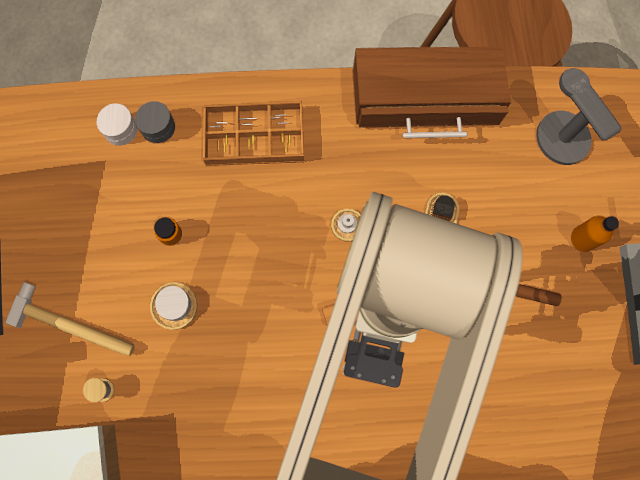

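View pics/scene16.png

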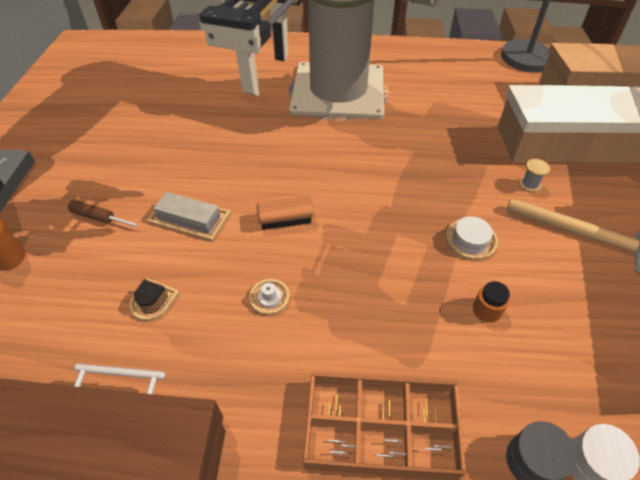

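The scene view shows all four pieces lying in their trays, with the jar and brush where they were. In the top view the arm hides two trays, so I'll move it aside for a final measurement.

>>> {"op": "play_rows", "data": {
  "series": [
    [[-1,0.02,0.25,0,0],[-1,0.02,0.25,0,0],[-1,0.02,0.25,0,0],[-1,0.02,0.25,0,0],[-1,0.02,0.25,0,0],[-1,0.02,0.25,0,0],[-1,0.02,0.25,0,0]]
  ]
}}

```text
t: 24.35
tool_pos: [0.4122, 0.1544, 0.2435]
orientation: [-2.5, -1.902, 0.003]
force: [0.5, -1.1, -0.1]
opening: 0.0931
```

```bash
python3 w.py 17 top scene; python3 - <<'E'
from h import *
c=dict(np.load("top17.npz")); P=cloud(c); z=cv2.medianBlur(P[...,2].astype(np.float32),3)
o=dict(np.load("top16.npz")); zo=cv2.medianBlur(cloud(o)[...,2].astype(np.float32),3)
def con(m,box):
    x0,y0,x1,y1=box; M=np.zeros(m.shape,np.uint8); M[y0:y1,x0:x1]=m[y0:y1,x0:x1]
    cs,_=cv2.findContours(M,cv2.RETR_EXTERNAL,cv2.CHAIN_APPROX_NONE); return max(cs,key=cv2.contourArea).reshape(-1,2)
def rect(n,b,h,th,c=c,z=z):
    r=cv2.minAreaRect(ray(c,con((z>th)&(z<.08),b),h)[:,:2].astype(np.float32)*1000); print(n,np.round(r[0],1),np.round(r[1],1),round(r[2],1), "ztop",np.median(z[b[1]:b[3],b[0]:b[2]][z[b[1]:b[3],b[0]:b[2]]>th]).round(4))
rect("stone t(441-443,-254..-257)",(400,270,486,335),.033,.026)
rect("heel t(628-631,-269..-271)",(418,188,465,235),.033,.022)
rect("stem t(603-606,-79..-81)",(326,203,371,247),.033,.022)
rect("tin t(456-459,260-261)",(145,278,203,333),.033,.026,o,zo)
rect("brush start (430.7,-74)",(310,285,390,335),.036,.02)
rect("jar start (598,269.7)",(140,200,200,255),.055,.045,o,zo)
E
```

```text
24.35 [0.4122 0.1544 0.2435] jaw deg -15.46 zaxis [-0.002 -0.001 -1.   ] 0.09309081609180653 F [ 0.5 -1.1 -0.1] q6 0.5122948969770014
stone t(441-443,-254..-257) [ 442.9 -254. ] [112.7  48.1] 74.4 ztop 0.0329
heel t(628-631,-269..-271) [ 628.2 -266.2] [41.3 46.4] 79.0 ztop 0.0328
stem t(603-606,-79..-81) [604.6 -77.9] [22.1 22.3] 41.6 ztop 0.0327
tin t(456-459,260-261) [458.5 258.6] [62.9 62. ] 44.3 ztop 0.0329
brush start (430.7,-74) [430.9 -74.2] [ 42.6 100.6] 14.4 ztop 0.0355
jar start (598,269.7) [598.3 269.6] [41.  37.3] 44.2 ztop 0.0546
```

View pics/top17.png

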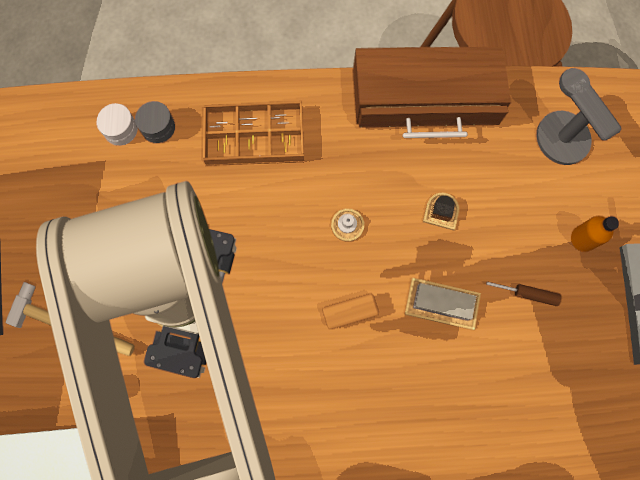

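Every top is at 33 mm, so each piece lies flat on its cork floor. All centres are within about 4 mm, and the jar and brush are unmoved. Handing in.

```bash
python3 -c "
from plant import robot
print(robot.close_job())"
```

```text
the job is handed in; nothing more can be done
None
```

I took both stacks apart and set the anvil, heel block, tin and stone into their own trays, then handed the job in at about 24 s of the 90 s allowed. The hand-in gives no verdict.

**Last checks (top camera):**

| Thing | Offset from tray centre | Turn from tray |
|---|---|---|
| Stone | about 1–3 mm | about 0° |
| Heel block | about 3–5 mm | about 7° by the top view, about 0° by the wrist view before lowering |
| Tin | about 3 mm | not needed |
| Anvil | about 2 mm | not needed |

- **Flat and upright:** all four tops measured 33 mm above the bench, which means each piece lies flat on its tray floor.
- **Jar and brush:** both are within 1 mm of where they started, and the gripper was clear of everything at hand-in.

**What failed or disagreed:**
- **First grasp missed:** my first grip on the anvil closed on nothing. The wrist and scene cameras both put the real fingertips about 23 mm above the reported TCP, not 14 mm below it as `robot.tip_reach` says. I used the camera value from then on; every later grasp held.
- **Heel block angle:** the 7° reading comes from a noisy outline, about 4 mm too long. Even taken at face value it is within the 20° limit.

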